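Put the soup station's small ware back where it belongs

ROBOT

A 7-joint arm with a two-finger parallel gripper is mounted at the origin on the work surface. World frame = base frame: x ahead of the robot, y to its left, z up, the work surface at z = 0. Lengths are in m, angles in rad, forces in N, time in s.
With the tool pointing down it reaches from about 0.425 to 0.925 m from the base axis. Payload 6.8 kg.
Tool frame: the origin (TCP) lies midway between the tips of the shut fingers; the grasp point (between the pads) lies 19 mm behind it (grip_point_offset is the distance from the TCP to the grasp point, in m); y points along the fingers, x is the direction in which the jaws open and shut, and the axes are right-handed (so a half turn about y gives the same grasp; the last joint's range is limited). The gripper opens to 85 mm and grips with 20 to 120 N. Pads are 22 mm wide; open, the fingers measure 114 mm over their backs; the gripper's body (76 mm by 85 mm) begins 54 mm behind the grasp point. The pads swing forward as they close: fully open they stand 13 mm farther back than shut.
Start: joints at [-1.264, 0.477, 0.022, 1.555, -0.011, 1.109, -0.083], TCP at [0.272, 0.618, 0.231] pointing down, gripper open.
Joint ranges: [-2.96, 2.96], [-0.34, 2.1], [-1.41, 1.46], [0.24, 2.44], [-1.37, 4.51], [0.17, 1.92], [-2.96, 2.96]. Speed limits (rad/s): [2.39, 2.39, 3.14, 3.14, 3.14, 3.14, 3.14].

INTERFACE

Orientations are given as a unit quaternion [w, x, y, z].
In Python, from station import get_obs, read_camera, hand_in, grip_point_offset gives the robot as it stands.
- The arm moves only by the tool play_rows, never from a script. Its argument "increments" is a list of rows, each a list of 2 entries, a list of its own where there are three numbers: the shift along the tool's x, y, z in m, then the turn, a rotation vector about the tool's x, y, z in degrees. In form: [[[tx, ty, tz], [ax, ay, az]], ...]. A call has 1 to 20 rows; each row shifts and turns the commanded pose from where the row before left it, along the tool's axes as they then stand; what a row does not reach is not made up. A row lasts 1/12 s, in which the tool goes at most 41.7 mm and 7.16 degrees, less where a joint would pass 70% of its speed; a pose out of reach is approached as far as the arm can. A call with a gripper value outside its range is refused whole. "gripper" is the finger opening in m, from 0 to 0.0854, set as the call begins (left out, the last holds). The fingers move at their own pace and stop on an object; "grip_force" is the grip in N (left out, the last holds). Time passes only in rows, so rows that do not move let the fingers close. It gives the time, the measured TCP pose, the force and the opening at its end, in the units of the state.
- get_obs(): the state, without advancing time (a new reading comes with each control period).
- read_camera(name): name is "scene" or "top"; returns a dict with "color" (384x512x3 uint8, red, green, blue), "range_z" (384x512 float32, m along the optical axis (not along the pixel's ray), 0 where there is no reading), "intrinsics" (3x3 intrinsics, pixels), "dist_coeffs" ([k1, k2, p1, p2, k3] as OpenCV has them; the pictures are not rectified), "R" (3x3) and "t" (3): a world point X has camera coordinates R X + t. Camera axes: x right, y down, z forward; pixel columns grow to the right and rows downward; lengths in m; the calibration is good to about 2 mm. A picture is of the moment at which its call begins.
- hand_in(): hands the job in, once; it reports no verdict.
The state is a dict: "t": time; "q": joint angles; "joint_vel": joint speeds; "joint_torque": joint torques, N m; "eef_pos": TCP position; "tool_rot": TCP orientation; "contact_force": force on the tool from outside, world axes, zero at the start; "torque": the same for the moment, N m; "gripper_width": opening from 0.0 (shut) to 1.0 (fully open).
Only numpy, scipy, OpenCV 4.12 (cv2) and the standard library are available. Lean on these libraries where they do the work, as an engineer would, in place of code of your own. Each camera call takes 0.05 s, during which the arm holds its last target. There are 200 camera calls.

TASK

Tidy the soup counter: put both ramekins side by side, upright, on the floor of the shallow squarish tray, stand one shaker in each of the two bays of the divided caddy, and lay the serving spoon flat and lengthwise in the long narrow spoon rest, either way round. Set the ramekins and shakers down gently, without dropping them or tipping them over, and do not shift the big bowl or the stack of cups.

Things in the scene. Friction and masses are not known exactly. Their poses are not given: they have to be found in the camera images.
- ramekin_a: A white ceramic sauce ramekin: a small open round dish with straight sides, 56 mm across, 34 mm high, wall 4 mm, about 0.1 kg, standing upright on the counter. Origin: centre of its underside; z up. One of two alike; they are interchangeable.
- ramekin_b: A white ceramic sauce ramekin: a small open round dish with straight sides, 56 mm across, 34 mm high, wall 4 mm, about 0.1 kg, standing upright on the counter. Origin: centre of its underside; z up. One of two alike; they are interchangeable.
- shaker_a: A plain steel seasoning shaker: an upright closed cylinder with a low domed dark cap, 44 mm in diameter (45 mm at the cap, above 62 mm), 80 mm high, about 0.13 kg. Origin: centre of its underside; z up. One of two alike; they are interchangeable.
- shaker_b: A plain steel seasoning shaker: an upright closed cylinder with a low domed dark cap, 44 mm in diameter (45 mm at the cap, above 62 mm), 80 mm high, about 0.13 kg. Origin: centre of its underside; z up. One of two alike; they are interchangeable.
- spoon: A serving spoon lying flat, 165 mm long along its x: black plastic handle 100 mm long, 18 mm wide (along y), 22 mm high, towards -x; steel neck; round steel bowl 40 mm across, 12 mm high, at the +x end. About 0.12 kg. Origin: underside, halfway along the length; the handle's middle lies 32.5 mm towards -x and 11 mm up, the bowl's centre 62.5 mm towards +x. The centre of mass is in the handle.
- tray: The ramekin tray: a shallow, open, nearly square grey plastic tray fixed to the counter, without divider, 150 mm (its x) by 170 mm (its y) outside, rim 20 mm high, walls and floor 3 mm. Origin: centre of its underside; z up.
- caddy: The shaker caddy: a grey plastic open box fixed to the counter, 74 mm (its x) by 146 mm (its y) outside, 30 mm high, walls, floor and divider 3 mm; one divider across the middle makes two equal bays about 68 mm square inside, with centres 36 mm either side of the middle along y. Origin: centre of its underside; z up.
- spoon_rest: The spoon rest: a long, narrow, very shallow open grey plastic trough fixed to the counter, 196 mm (its x) by 82 mm (its y) outside, rim 12 mm high, walls and floor 3 mm. It lies across the counter, its long x axis roughly along world y. Origin: centre of its underside; z up.
- bowl: Bystander: a big white ceramic soup bowl, 120 mm across and 60 mm high, loose on the counter; leave it where it stands. Origin: centre of its underside.
- cup_stack: Bystander: a stack of four white cups turned upside down, 72 mm across at the bottom, 56 mm at the top, 111 mm high, loose among the small things; leave it where it stands. Origin: centre of its underside.
Things that resemble listed ones, but are neither listed nor needed, are in the scene too. Leave any orange or pink look-alike of the shaker_a alone.

How it is judged:
By the outcome, as a careful person would: the job done as asked, in the order asked, and still so for the second after the job is handed in, with the robot touching nothing.
It also fails if it takes over 128 s, if anything falls off the work surface, if the arm or the gripper's body presses on something with over 40 N, if the wrist force passes 120 N, or if a joint passes its speed limit or range.

## Working session

There is one attempt and no reset: what is moved stays moved. The work goes in short steps, Python scripts to look and compute and a tool call to move; the robot and the scene stay as the last step left them, time stands still between calls to the robot, and variables do not carry over. Pictures are saved under pics/ and viewed, about 12 in all and at most 16, crops included, and the job is handed in when it is done.

Besides the shell and the picture viewer there is one more tool, called after "Call:" in YAML: its name, and indented under it one key for each argument. play_rows: Moves the arm, as the interface text tells. Its arguments: {"type":"object","properties":{"increments":{"type":"array","items":{"type":"array"}},"gripper":{"type":"number"},"grip_force":{"type":"number"}},"required":["increments"]}

```bash
mkdir -p pics; ls; cat > h.py <<'E'
import numpy as np, cv2
from station import get_obs, read_camera, hand_in, grip_point_offset
def cloud(c):
    d=c["range_z"];h,w=d.shape
    u,v=np.meshgrid(np.arange(w),np.arange(h))
    p=cv2.undistortPoints(np.stack([u,v],-1).reshape(-1,1,2).astype(np.float64),np.array(c["intrinsics"]),np.array(c["dist_coeffs"])).reshape(h,w,2)
    P=np.dstack([p*d[...,None],d])
    X=(P-np.array(c["t"]))@np.array(c["R"]); X[d==0]=np.nan
    return X
def save(c,n): cv2.imwrite(f"pics/{n}.png",cv2.resize(c["color"][...,::-1],(800,600),interpolation=cv2.INTER_CUBIC))
E
python3 - <<'E'
from h import *
o=get_obs();print(o,grip_point_offset() if callable(grip_point_offset) else grip_point_offset)
for n in("scene","top"):
    c=read_camera(n);save(c,n);np.savez(n+"0",**c);print(np.array(c["R"]).round(2),c["t"])
E
```

```text
pics
{'t': 0.0, 'q': array([-1.26411789,  0.47778439,  0.02232859,  1.55643748, -0.01151563,
        1.10929957, -0.08308829]), 'joint_vel': array([-0.0007758 ,  0.00093506,  0.00047088,  0.00082685, -0.00136159,
        0.00070463,  0.00022571]), 'joint_torque': array([ 4.67141635e-04, -5.96452045e+01,  1.60812624e+00, -2.81194675e+01,
        1.24586347e-02,  9.29083413e-03, -4.66557523e-06]), 'eef_pos': array([0.271783  , 0.61722718, 0.23034193]), 'tool_rot': array([-0.5918505 ,  0.59261256,  0.38583347, -0.38685382]), 'contact_force': array([ 0.95859632, -1.18797246, -0.49824667]), 'torque': array([-0.00825309, -0.0426761 , -0.03292285]), 'gripper_width': 1.0012354846282736} 0.0187
[[-0.36  0.93 -0.01]
 [ 0.78  0.29 -0.56]
 [-0.52 -0.2  -0.83]] [ 0.17516395 -0.36169968  1.25559871]
[[-0.02 -1.   -0.03]
 [-1.    0.02 -0.07]
 [ 0.07  0.03 -1.  ]] [0.02941416 0.52281278 1.17901648]
```

View pics/top.png

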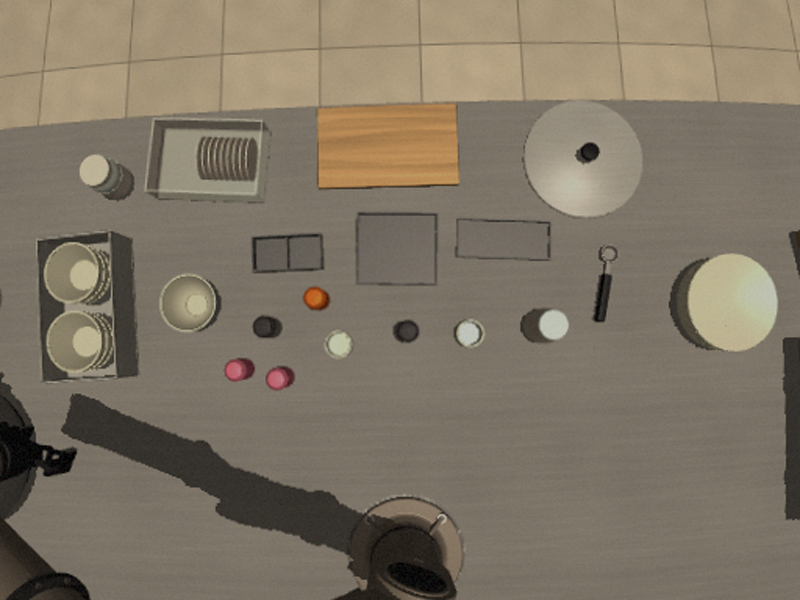

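View pics/scene.png

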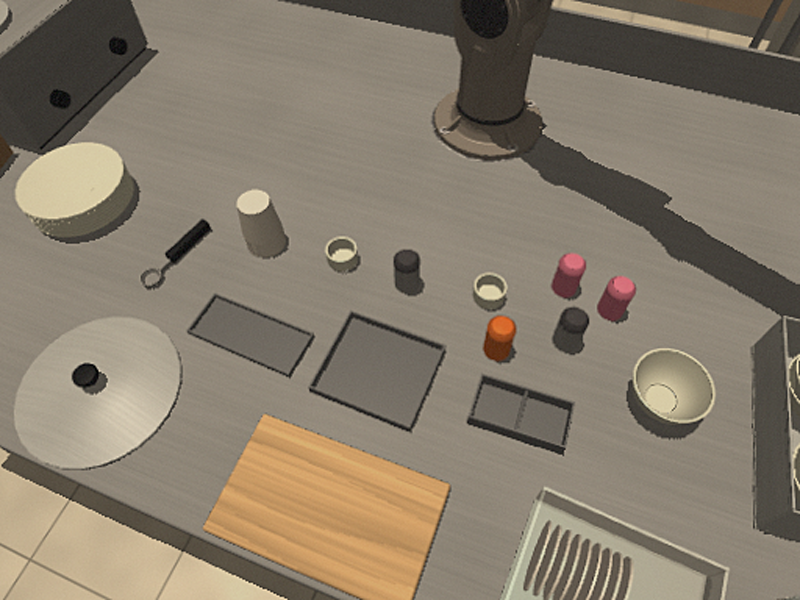

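Top view (800x600 px): shakers (266,326) and (406,330), ramekins (339,344) and (469,333), spoon (604,283), cups (550,324), bowl (188,303). The caddy is at (288,253), tray (397,248) and rest (503,240). Orange and pink look-alikes sit nearby. Next I'll measure positions.

```bash
python3 - <<'E'
from h import *
from scipy.optimize import least_squares
T=dict(np.load("top0.npz"));S=dict(np.load("scene0.npz"))
Xt=cloud(T);Xs=cloud(S);A=np.vstack([Xt.reshape(-1,3),Xs.reshape(-1,3)])
tag=np.r_[np.zeros(Xt.shape[0]*Xt.shape[1]),np.ones(Xs.shape[0]*Xs.shape[1])]
ok=~np.isnan(A[:,0]);A=A[ok];tag=tag[ok]
def px(u,v): return Xt[int(v*.64),int(u*.64)]
def near(p,r,z0,z1,k=None):
    m=(np.hypot(*(A[:,:2]-p[:2]).T)<r)&(A[:,2]>z0)&(A[:,2]<z1)
    if k is not None:m&=tag==k
    return A[m]
print("table z",[px(*q).round(4) for q in((300,450),(600,400),(450,350))])
for n,u,v,h in(("shA",266,326,.08),("shB",406,330,.08),("ramA",339,344,.034),("ramB",469,333,.034),("cups",552,324,.111),("bowl",188,303,.06),("orange",316,298,.08),("pink1",238,370,.08),("pink2",279,378,.08)):
    c=px(u,v)
    for k in(0,1):
        P=near(c,.075 if n=="bowl" else .045,.6*h,1.1*h,k)
        (x,y),r=cv2.minEnclosingCircle(P[:,:2].astype(np.float32))
        print(n,k,round(x,4),round(y,4),"r",round(r,4),"mean",P.mean(0).round(4),len(P),P[:,2].max().round(4))
for n,u,v,z0,z1,r in(("tray",397,248,.012,.03,.13),("caddy",288,253,.018,.04,.095),("rest",503,240,.007,.02,.115),("spoon",604,283,.005,.03,.11),("handle",602,298,.015,.03,.08)):
    for k in(0,1):
        P=near(px(u,v),r,z0,z1,k)
        if len(P)>5: print(n,k,[np.round(q,4) for q in cv2.minAreaRect(P[:,:2].astype(np.float32))],P.mean(0).round(4),len(P))
print("lid,board,rack", px(583,150),px(388,150),px(208,130))
E
```

```text
table z [array([0.2163, 0.2132, 0.0034]), array([ 0.3054, -0.4147, -0.0015]), array([ 0.418 , -0.1028,  0.0023])]
shA 0 0.4749 0.2701 r 0.0225 mean [0.4733 0.2675 0.0744] 168 0.0833
shA 1 0.4763 0.2716 r 0.0225 mean [0.4816 0.2705 0.0709] 295 0.0805
shB 0 0.4577 -0.0136 r 0.0222 mean [ 0.4575 -0.0139  0.0764] 167 0.0834
shB 1 0.4601 -0.012 r 0.0228 mean [ 0.4671 -0.0096  0.0706] 261 0.0809
ramA 0 0.4344 0.1258 r 0.0278 mean [0.4369 0.1274 0.032 ] 71 0.0373
ramA 1 0.4368 0.13 r 0.0286 mean [0.4379 0.1298 0.0292] 179 0.0359
ramB 0 0.4517 -0.1399 r 0.0279 mean [ 0.4527 -0.1422  0.0319] 78 0.0374
ramB 1 0.4532 -0.1386 r 0.0287 mean [ 0.4542 -0.1382  0.029 ] 161 0.0373
cups 0 0.4635 -0.2895 r 0.0314 mean [ 0.4636 -0.2864  0.1042] 370 0.1173
cups 1 0.4665 -0.2889 r 0.0331 mean [ 0.4741 -0.2822  0.0981] 565 0.1148
bowl 0 0.5268 0.4338 r 0.0601 mean [0.53   0.4531 0.0514] 355 0.0644
bowl 1 0.5265 0.4346 r 0.0612 mean [0.5138 0.4419 0.0509] 809 0.0625
orange 0 0.5284 0.167 r 0.0226 mean [0.5275 0.1646 0.0748] 172 0.0834
orange 1 0.5302 0.1711 r 0.0238 mean [0.5368 0.1714 0.0714] 309 0.0811
pi
[... 797 characters left out ...]
2223  0.0106] 278
rest 1 [array([ 0.6483, -0.2197]), array([0.1998, 0.0823]), np.float64(86.7864)] [ 0.651  -0.2164  0.0109] 359
spoon 0 [array([ 0.5449, -0.428 ]), array([0.1927, 0.202 ]), np.float64(84.5328)] [ 0.5426 -0.4253  0.0151] 368
spoon 1 [array([ 0.5511, -0.4308]), array([0.0387, 0.163 ]), np.float64(80.4229)] [ 0.546  -0.4248  0.0152] 386
handle 0 [array([ 0.531 , -0.4251]), array([0.0211, 0.1219]), np.float64(77.342)] [ 0.5197 -0.4223  0.0216] 184
handle 1 [array([ 0.5205, -0.4209]), array([0.02  , 0.0989]), np.float64(80.6763)] [ 0.5221 -0.4196  0.0205] 193
lid,board,rack [ 0.82011063 -0.38476846  0.05771392] [0.84204266 0.01733458 0.01618601] [0.90821421 0.41088647 0.00711924]
```

```bash
cat >> h.py <<'E'
from scipy.spatial.transform import Rotation as Ro
def tool():
    o=get_obs();q=np.array(o["tool_rot"]);R=Ro.from_quat(q[[1,2,3,0]])
    return np.array(o["eef_pos"]),R,o
def go(target=None,xdir=None):
    """shift in tool axes to target; rotvec(tool, deg) so that jaw axis x is at angle xdir(deg, world), y down"""
    p,R,o=tool();M=R.as_matrix()
    print("t",round(o["t"],2),"p",p.round(4),"jaw deg",np.degrees(np.arctan2(M[1,0],M[0,0])).round(2),"q7",o["q"][6].round(2),"w",round(o["gripper_width"],3),"F",np.round(o["contact_force"],1))
    if target is not None: print("shift tool",(M.T@(np.array(target)-p)).round(4))
    if xdir is not None:
        a=np.radians(xdir);x=np.array([np.cos(a),np.sin(a),0]);y=np.array([0,0,-1.])
        print("rotvec",np.degrees((R.inv()*Ro.from_matrix(np.c_[x,y,np.cross(x,y)])).as_rotvec()).round(2))
E
python3 - <<'E'
from h import *
T=dict(np.load("top0.npz"));S=dict(np.load("scene0.npz"))
for k,c in enumerate((T,S)):
    A=cloud(c).reshape(-1,3);A=A[~np.isnan(A[:,0])]
    for n,cx,cy,a,b,z0,z1 in(("tray",.645,.002,.1,.098,.014,.024),("rest",.648,-.22,.056,.108,.008,.018),("caddy",.628,.2335,.05,.085,.02,.035)):
        P=A[(abs(A[:,0]-cx)<a)&(abs(A[:,1]-cy)<b)&(A[:,2]>z0)&(A[:,2]<z1)]
        print(n,k,[np.round(q,4) for q in cv2.minAreaRect(P[:,:2].astype(np.float32))])
go([.4525,-.139,.15],0);go(None,180)
E
```

```text
tray 0 [array([0.6326, 0.0055]), array([0.1687, 0.1488]), np.float64(88.4044)]
rest 0 [array([ 0.6505, -0.2205]), array([0.1049, 0.2026]), np.float64(2.2834)]
caddy 0 [array([0.6286, 0.2325]), array([0.0756, 0.1485]), np.float64(1.3642)]
tray 1 [array([0.633 , 0.0052]), array([0.1715, 0.1503]), np.float64(87.794)]
rest 1 [array([ 0.6483, -0.2199]), array([0.1994, 0.0823]), np.float64(86.7864)]
caddy 1 [array([0.6286, 0.2349]), array([0.0773, 0.1458]), np.float64(0.2183)]
t 0.1 p [0.2718 0.6173 0.2304] jaw deg 66.23 q7 -0.08 w 0.998 F [1.  0.3 0.1]
shift tool [-0.6192  0.0815 -0.4701]
rotvec [ 6.000e-02  6.623e+01 -8.000e-02]
t 0.1 p [0.2718 0.6173 0.2304] jaw deg 66.23 q7 -0.08 w 0.998 F [1.  0.3 0.1]
rotvec [-9.0000e-02 -1.1377e+02 -7.0000e-02]
```

Call:
play_rows:
  increments:
    - [[0, 0, 0], [0, 6.62, 0]]
    - [[0, 0, 0], [0, 6.62, 0]]
    - [[0, 0, 0], [0, 6.62, 0]]
    - [[0, 0, 0], [0, 6.62, 0]]
    - [[0, 0, 0], [0, 6.62, 0]]
    - [[0, 0, 0], [0, 6.62, 0]]
    - [[0, 0, 0], [0, 6.62, 0]]
    - [[0, 0, 0], [0, 6.62, 0]]
    - [[0, 0, 0], [0, 6.62, 0]]
    - [[0, 0, 0], [0, 6.62, 0]]
    - [[0.011, 0, -0.033], [0, 0, 0]]
    - [[0.011, 0, -0.033], [0, 0, 0]]
    - [[0.011, 0, -0.033], [0, 0, 0]]
    - [[0.011, 0, -0.033], [0, 0, 0]]
    - [[0.011, 0, -0.033], [0, 0, 0]]
    - [[0.011, 0, -0.033], [0, 0, 0]]
    - [[0.011, 0, -0.033], [0, 0, 0]]
    - [[0.011, 0, -0.033], [0, 0, 0]]
    - [[0.011, 0, -0.033], [0, 0, 0]]
    - [[0.011, 0, -0.033], [0, 0, 0]]
  gripper: 0.0854
  grip_force: 30

```text
t: 1.77
eef_pos: [0.3822, 0.286, 0.2311]
tool_rot: [-0.707, 0.707, 0.0, -0.0]
contact_force: [0.8, 0.6, -0.5]
gripper_width: 0.999
```

Call:
play_rows:
  increments:
    - [[0.011, 0.013, -0.033], [0, 0, 0]]
    - [[0.011, 0.027, -0.033], [0, 0, 0]]
    - [[0.011, 0.03, -0.033], [0, 0, 0]]
    - [[0.011, 0.03, -0.033], [0, 0, 0]]
    - [[0.01, 0.03, -0.027], [0, 0, 0]]
    - [[0, 0, 0], [0, 0, 0]]
    - [[0, 0, 0], [0, 0, 0]]
    - [[0, 0, 0], [0, 0, 0]]

```text
t: 2.43
eef_pos: [0.4337, 0.1372, 0.1084]
tool_rot: [0.707, -0.707, -0.0, 0.0]
contact_force: [0.2, 0.5, 0.5]
gripper_width: 1.0
```

```bash
python3 -c "
from h import *
go([.4355,.128,.003],0)"
```

```text
t 2.43 p [0.4337 0.1372 0.1084] jaw deg 0.03 q7 -0.22 w 1.0 F [0.2 0.5 0.5]
shift tool [ 0.0018  0.1054 -0.0092]
rotvec [-0.    0.03 -0.01]
```

Call:
play_rows:
  increments:
    - [[0.002, 0.01, -0.009], [0, 0, 0]]
    - [[0, 0.018, 0], [0, 0, 0]]
    - [[0, 0.018, 0], [0, 0, 0]]
    - [[0, 0.018, 0], [0, 0, 0]]
    - [[0, 0.018, 0], [0, 0, 0]]
    - [[0, 0.013, 0], [0, 0, 0]]
    - [[0, 0.008, 0], [0, 0, 0]]
    - [[0, 0, 0], [0, 0, 0]]
    - [[0, 0, 0], [0, 0, 0]]

```text
t: 3.18
eef_pos: [0.436, 0.1289, 0.0059]
tool_rot: [0.707, -0.707, -0.001, 0.0]
contact_force: [0.5, -0.3, 0.9]
gripper_width: 0.997
```

Call:
play_rows:
  increments:
    - [[0, 0, 0], [0, 0, 0]]
    - [[0, 0, 0], [0, 0, 0]]
    - [[0, 0, 0], [0, 0, 0]]
    - [[0, 0, 0], [0, 0, 0]]
    - [[0, 0, 0], [0, 0, 0]]
    - [[0, 0, 0], [0, 0, 0]]
    - [[0, 0, 0], [0, 0, 0]]
    - [[0, 0, 0], [0, 0, 0]]
  gripper: 0.045

```text
t: 3.85
eef_pos: [0.4363, 0.1282, 0.0064]
tool_rot: [0.708, -0.707, -0.001, -0.0]
contact_force: [-1.6, -0.5, 9.6]
gripper_width: 0.639
```

Call:
play_rows:
  increments:
    - [[0, -0.006, 0], [0, 0, 0]]
    - [[0, -0.012, 0], [0, 0, 0]]
    - [[0, -0.02, 0], [0, 0, 0]]
    - [[0, -0.02, 0], [0, 0, 0]]
    - [[0, -0.02, 0], [0, 0, 0]]
    - [[0, 0, 0], [0, 0, 0]]
    - [[0, 0, 0], [0, 0, 0]]

```text
t: 4.43
eef_pos: [0.4363, 0.1283, 0.0845]
tool_rot: [0.708, -0.707, -0.001, -0.001]
contact_force: [-0.0, 0.9, -0.9]
gripper_width: 0.638
```

```bash
python3 -c "
from h import *
go([.633,.043,.09],0);c=read_camera('scene');save(c,'s1')
A=cloud(c).reshape(-1,3);p=tool()[0]
P=A[(np.hypot(A[:,0]-p[0],A[:,1]-p[1])<.036)&(A[:,2]>.02)&(A[:,2]<.2)]
print(np.percentile(P[:,2],[0,2,10,50]))"
```

```text
t 4.43 p [0.4363 0.1283 0.0845] jaw deg 0.05 q7 -0.16 w 0.638 F [-0.   0.9 -0.9]
shift tool [ 0.1966 -0.0052 -0.0855]
rotvec [-0.1   0.05  0.14]
[0.07702975 0.08057773 0.08428385 0.10987515]
```

View pics/s1.png

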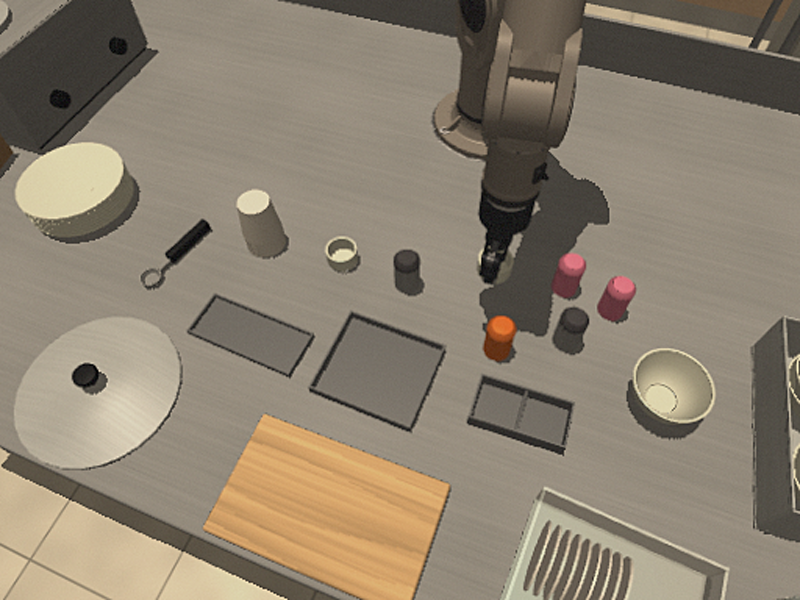

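The ramekin is held and lifted, visible at (495,262) in the fingers. I'm carrying it to the tray now.

Call:
play_rows:
  increments:
    - [[0.01, -0.012, 0], [0, 0, 0]]
    - [[0.017, -0.01, -0.006], [0, 0, 0]]
    - [[0.02, 0, -0.01], [0, 0, 0]]
    - [[0.025, 0, -0.011], [0, 0, 0]]
    - [[0.025, 0, -0.011], [0, 0, 0]]
    - [[0.025, 0, -0.011], [0, 0, 0]]
    - [[0.025, 0, -0.011], [0, 0, 0]]
    - [[0.025, 0, -0.011], [0, 0, 0]]
    - [[0.015, 0.01, -0.01], [0, 0, 0]]
    - [[0.01, 0.01, -0.005], [0, 0, 0]]
    - [[0, 0.02, 0], [0, 0, 0]]
    - [[0, 0.02, 0], [0, 0, 0]]
    - [[0, 0.015, 0], [0, 0, 0]]
    - [[0, 0.008, 0], [0, 0, 0]]
    - [[0, 0, 0], [0, 0, 0]]
    - [[0, 0, 0], [0, 0, 0]]
    - [[0, 0, 0], [0, 0, 0]]

```text
t: 5.9
eef_pos: [0.6332, 0.0418, 0.0229]
tool_rot: [0.707, -0.707, -0.001, -0.0]
contact_force: [0.6, -0.5, 0.1]
gripper_width: 0.639
```

```bash
python3 -c "
from h import *
go([.633,.043,.0095],0)"
```

```text
t 5.9 p [0.6332 0.0418 0.0229] jaw deg 0.03 q7 0.15 w 0.639 F [ 0.6 -0.5  0.1]
shift tool [-0.0003  0.0134  0.0012]
rotvec [-0.    0.03  0.06]
```

Call:
play_rows:
  increments:
    - [[0, 0.003, 0.001], [0, 0, 0]]
    - [[0, 0.003, 0], [0, 0, 0]]
    - [[0, 0.003, 0], [0, 0, 0]]
    - [[0, 0.002, 0], [0, 0, 0]]
    - [[0, 0.002, 0], [0, 0, 0]]
    - [[0, 0.001, 0], [0, 0, 0]]
    - [[0, 0, 0], [0, 0, 0]]
    - [[0, 0, 0], [0, 0, 0]]
    - [[0, 0, 0], [0, 0, 0]]

```text
t: 6.65
eef_pos: [0.6327, 0.043, 0.0095]
tool_rot: [0.707, -0.707, -0.0, 0.0]
contact_force: [-3.9, 0.3, 10.3]
gripper_width: 0.636
```

Call:
play_rows:
  increments:
    - [[0, 0, 0], [0, 0, 0]]
    - [[0, 0, 0], [0, 0, 0]]
    - [[0, 0, 0], [0, 0, 0]]
    - [[0, 0, 0], [0, 0, 0]]
    - [[0, 0, 0], [0, 0, 0]]
    - [[0, -0.005, 0], [0, 0, 0]]
    - [[0, -0.015, 0], [0, 0, 0]]
    - [[0, -0.02, 0], [0, 0, 0]]
    - [[0, -0.03, 0], [0, 0, 0]]
    - [[0, -0.03, 0], [0, 0, 0]]
    - [[-0.02, -0.01, -0.02], [0, 0, 0]]
    - [[-0.03, 0, -0.03], [0, 0, 0]]
    - [[-0.03, 0, -0.03], [0, 0, 0]]
    - [[-0.03, 0, -0.03], [0, 0, 0]]
    - [[-0.03, 0, -0.03], [0, 0, 0]]
    - [[-0.025, 0, -0.02], [0, 0, 0]]
    - [[-0.015, 0, -0.02], [0, 0, 0]]
    - [[0, 0, 0], [0, 0, 0]]
    - [[0, 0, 0], [0, 0, 0]]
  gripper: 0.082

```text
t: 8.23
eef_pos: [0.4546, -0.1363, 0.1195]
tool_rot: [0.707, -0.707, 0.0, -0.002]
contact_force: [0.9, 1.9, 0.9]
gripper_width: 0.96
```

```bash
python3 -c "
from h import *
go([.4525,-.139,.003],0);c=read_camera('scene');save(c,'s2')
A=cloud(c).reshape(-1,3)
P=A[(abs(A[:,0]-.633)<.05)&(abs(A[:,1]-.043)<.045)&(A[:,2]>.026)&(A[:,2]<.06)]
print(cv2.minEnclosingCircle(P[:,:2].astype(np.float32)),P[:,2].max())"
```

```text
t 8.23 p [ 0.4546 -0.1363  0.1195] jaw deg -0.17 q7 0.41 w 0.96 F [0.9 1.9 0.9]
shift tool [-0.0023  0.1165 -0.0027]
rotvec [-0.03 -0.17  0.1 ]
((0.6339163184165955, 0.04341720789670944), 0.02889641560614109) 0.03941391786880825
```

Ramekin A sits at (0.634, 0.043), standing upright. Ramekin B is next.

Call:
play_rows:
  increments:
    - [[-0.001, 0.015, -0.001], [0, 0, 0]]
    - [[0, 0.02, -0.001], [0, 0, 0]]
    - [[0, 0.02, 0], [0, 0, 0]]
    - [[0, 0.02, 0], [0, 0, 0]]
    - [[0, 0.018, 0], [0, 0, 0]]
    - [[0, 0.013, 0], [0, 0, 0]]
    - [[0, 0.007, 0], [0, 0, 0]]
    - [[0, 0, 0], [0, 0, 0]]
    - [[0, 0, 0], [0, 0, 0]]

```text
t: 9.03
eef_pos: [0.4548, -0.1366, 0.0055]
tool_rot: [0.707, -0.707, -0.001, 0.0]
contact_force: [0.7, 0.5, -0.3]
gripper_width: 0.958
```

Call:
play_rows:
  increments:
    - [[0, 0, 0], [0, 0, 0]]
    - [[0, 0, 0], [0, 0, 0]]
    - [[0, 0, 0], [0, 0, 0]]
    - [[0, 0, 0], [0, 0, 0]]
    - [[0, 0, 0], [0, 0, 0]]
    - [[0, 0, 0], [0, 0, 0]]
    - [[0, 0, 0], [0, 0, 0]]
    - [[0, 0, 0], [0, 0, 0]]
  gripper: 0.045

```text
t: 9.7
eef_pos: [0.4547, -0.137, 0.0064]
tool_rot: [0.707, -0.707, -0.001, -0.0]
contact_force: [-1.2, 0.9, 7.4]
gripper_width: 0.651
```

Call:
play_rows:
  increments:
    - [[0, -0.006, 0], [0, 0, 0]]
    - [[0, -0.012, 0], [0, 0, 0]]
    - [[0, -0.02, 0], [0, 0, 0]]
    - [[0, -0.022, 0], [0, 0, 0]]
    - [[0, -0.02, 0], [0, 0, 0]]
    - [[0, -0.02, 0], [0, 0, 0]]
    - [[0, 0, 0], [0, 0, 0]]
    - [[0, 0, 0], [0, 0, 0]]

```text
t: 10.37
eef_pos: [0.4548, -0.1369, 0.1065]
tool_rot: [0.707, -0.707, -0.001, -0.001]
contact_force: [-1.1, 0.2, -0.8]
gripper_width: 0.649
```

```bash
python3 -c "
from h import *
go([.633,-.034,.01],0);c=read_camera('scene')
A=cloud(c).reshape(-1,3);p=tool()[0]
P=A[(np.hypot(A[:,0]-p[0],A[:,1]-p[1])<.036)&(A[:,2]>.02)&(A[:,2]<.2)]
print(np.percentile(P[:,2],[0,2,10,50]))"
```

```text
t 10.37 p [ 0.4548 -0.1369  0.1065] jaw deg 0.05 q7 0.44 w 0.649 F [-1.1  0.2 -0.8]
shift tool [0.178  0.097  0.1027]
rotvec [-0.01  0.05  0.17]
[0.0986551  0.10227451 0.10509906 0.13159273]
```

Call:
play_rows:
  increments:
    - [[0.012, 0, 0.006], [0, 0, 0]]
    - [[0.022, 0, 0.013], [0, 0, 0]]
    - [[0.024, 0, 0.014], [0, 0, 0]]
    - [[0.024, 0, 0.014], [0, 0, 0]]
    - [[0.024, 0, 0.014], [0, 0, 0]]
    - [[0.024, 0, 0.014], [0, 0, 0]]
    - [[0.024, 0, 0.014], [0, 0, 0]]
    - [[0.016, 0.01, 0.009], [0, 0, 0]]
    - [[0.008, 0.015, 0.005], [0, 0, 0]]
    - [[0, 0.02, 0], [0, 0, 0]]
    - [[0, 0.02, 0], [0, 0, 0]]
    - [[0, 0.013, 0], [0, 0, 0]]
    - [[0, 0.006, 0], [0, 0, 0]]
    - [[0, 0, 0], [0, 0, 0]]
    - [[0, 0, 0], [0, 0, 0]]

```text
t: 11.67
eef_pos: [0.632, -0.0341, 0.0212]
tool_rot: [-0.707, 0.707, -0.0, -0.0]
contact_force: [0.1, 0.6, 0.1]
gripper_width: 0.65
```

```bash
python3 -c "
from h import *
go([.633,-.034,.01],0)"
```

```text
t 11.67 p [ 0.632  -0.0341  0.0212] jaw deg 0.02 q7 0.29 w 0.65 F [0.1 0.6 0.1]
shift tool [0.001  0.0112 0.0001]
rotvec [ 0.    0.02 -0.02]
```

Call:
play_rows:
  increments:
    - [[0.001, 0.003, 0], [0, 0, 0]]
    - [[0, 0.003, 0], [0, 0, 0]]
    - [[0, 0.002, 0], [0, 0, 0]]
    - [[0, 0.002, 0], [0, 0, 0]]
    - [[0, 0.001, 0], [0, 0, 0]]
    - [[0, 0.001, 0], [0, 0, 0]]
    - [[0, 0, 0], [0, 0, 0]]
    - [[0, 0, 0], [0, 0, 0]]
    - [[0, 0, 0], [0, 0, 0]]

```text
t: 12.42
eef_pos: [0.633, -0.0339, 0.0096]
tool_rot: [0.707, -0.707, -0.0, 0.0]
contact_force: [-1.4, 0.3, 3.0]
gripper_width: 0.646
```

Call:
play_rows:
  increments:
    - [[0, 0, 0], [0, 0, 0]]
    - [[0, 0, 0], [0, 0, 0]]
    - [[0, 0, 0], [0, 0, 0]]
    - [[0, 0, 0], [0, 0, 0]]
    - [[0, 0, 0], [0, 0, 0]]
    - [[0, -0.005, 0], [0, 0, 0]]
    - [[0, -0.015, 0], [0, 0, 0]]
    - [[0, -0.02, 0], [0, 0, 0]]
    - [[0, -0.03, 0], [0, 0, 0]]
    - [[0, -0.03, 0], [0, 0, 0]]
    - [[-0.02, -0.02, 0.002], [0, 0, 0]]
    - [[-0.03, 0, 0.004], [0, 0, 0]]
    - [[-0.03, 0, 0.004], [0, 0, 0]]
    - [[-0.03, 0, 0.004], [0, 0, 0]]
    - [[-0.03, 0, 0.004], [0, 0, 0]]
    - [[-0.022, 0, 0.002], [0, 0, 0]]
    - [[-0.012, 0, 0.001], [0, 0, 0]]
    - [[0, 0, 0], [0, 0, 0]]
    - [[0, 0, 0], [0, 0, 0]]
  gripper: 0.082

```text
t: 14.0
eef_pos: [0.4594, -0.0129, 0.1304]
tool_rot: [0.707, -0.707, -0.001, -0.0]
contact_force: [0.8, -0.9, 0.9]
gripper_width: 0.958
```

```bash
python3 -c "
from h import *
go([.459,-.013,.028],0);c=read_camera('scene')
A=cloud(c).reshape(-1,3)
for y in(.043,-.034):
  P=A[(abs(A[:,0]-.633)<.05)&(abs(A[:,1]-y)<.038)&(A[:,2]>.026)&(A[:,2]<.06)]
  print(cv2.minEnclosingCircle(P[:,:2].astype(np.float32)),P[:,2].max())"
```

```text
t 14.0 p [ 0.4594 -0.0129  0.1304] jaw deg 0.04 q7 0.12 w 0.958 F [ 0.8 -0.9  0.9]
shift tool [-0.0006  0.1024 -0.0002]
rotvec [-0.06  0.04  0.11]
((0.6337313055992126, 0.044826656579971313), 0.028442511335015297) 0.03983946977063264
((0.6337175965309143, -0.036575332283973694), 0.02855539135634899) 0.04056534761460888
```

Call:
play_rows:
  increments:
    - [[0, 0.012, 0], [0, 0, 0]]
    - [[0, 0.02, 0], [0, 0, 0]]
    - [[0, 0.02, 0], [0, 0, 0]]
    - [[0, 0.02, 0], [0, 0, 0]]
    - [[0, 0.018, 0], [0, 0, 0]]
    - [[0, 0.009, 0], [0, 0, 0]]
    - [[0, 0.003, 0], [0, 0, 0]]
    - [[0, 0, 0], [0, 0, 0]]
    - [[0, 0, 0], [0, 0, 0]]

```text
t: 14.8
eef_pos: [0.4598, -0.0132, 0.0279]
tool_rot: [0.707, -0.707, -0.0, -0.0]
contact_force: [0.1, 0.3, -0.1]
gripper_width: 0.963
```

Call:
play_rows:
  increments:
    - [[0, 0, 0], [0, 0, 0]]
    - [[0, 0, 0], [0, 0, 0]]
    - [[0, 0, 0], [0, 0, 0]]
    - [[0, 0, 0], [0, 0, 0]]
    - [[0, 0, 0], [0, 0, 0]]
    - [[0, 0, 0], [0, 0, 0]]
    - [[0, 0, 0], [0, 0, 0]]
    - [[0, 0, 0], [0, 0, 0]]
    - [[0, 0, 0], [0, 0, 0]]
  gripper: 0.035

```text
t: 15.55
eef_pos: [0.4594, -0.0129, 0.028]
tool_rot: [0.707, -0.707, -0.001, -0.0]
contact_force: [-1.6, 0.6, 6.2]
gripper_width: 0.512
```

Call:
play_rows:
  increments:
    - [[0, -0.006, 0], [0, 0, 0]]
    - [[0, -0.012, 0], [0, 0, 0]]
    - [[0, -0.02, 0], [0, 0, 0]]
    - [[0, -0.022, 0], [0, 0, 0]]
    - [[0, -0.02, 0], [0, 0, 0]]
    - [[0, -0.02, 0], [0, 0, 0]]
    - [[0, 0, 0], [0, 0, 0]]
    - [[0, 0, 0], [0, 0, 0]]

```text
t: 16.22
eef_pos: [0.4594, -0.0127, 0.1282]
tool_rot: [0.707, -0.707, -0.001, -0.0]
contact_force: [0.3, 0.3, -1.6]
gripper_width: 0.506
```

```bash
python3 -c "
from h import *
go([.6286,.1975,.031],0);c=read_camera('scene');save(c,'s3')
A=cloud(c).reshape(-1,3);p=tool()[0]
P=A[(np.hypot(A[:,0]-p[0],A[:,1]-p[1])<.03)&(A[:,2]>.02)&(A[:,2]<.2)]
print(np.percentile(P[:,2],[0,2,10,50]))"
```

```text
t 16.22 p [ 0.4594 -0.0127  0.1282] jaw deg 0.05 q7 0.13 w 0.506 F [ 0.3  0.3 -1.6]
shift tool [0.1692 0.0978 0.21  ]
rotvec [-0.06  0.06  0.13]
[0.09984466 0.10170822 0.10725579 0.15128423]
```

View pics/s3.png

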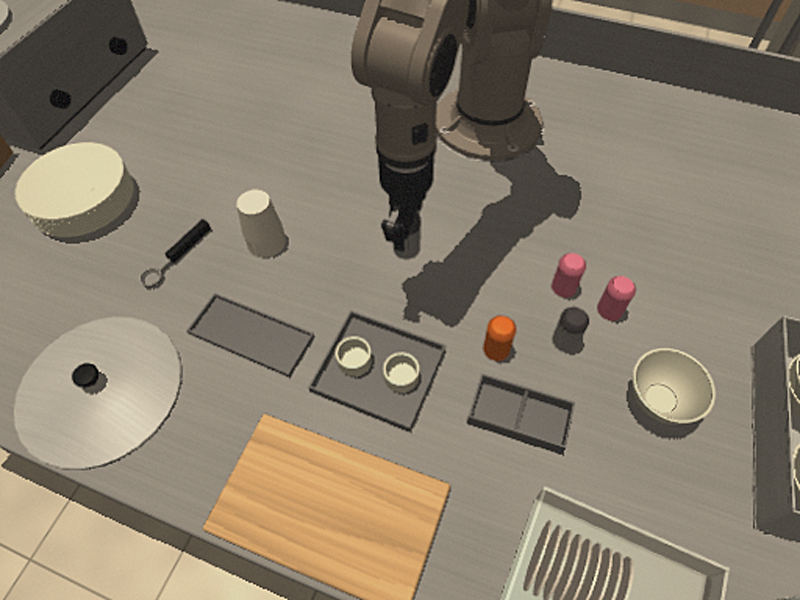

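The picture shows both ramekins in the tray at (353,355) and (401,371), and the shaker hanging upright in the gripper at (402,235). Next stop is the caddy.

Call:
play_rows:
  increments:
    - [[0.012, 0, 0.008], [0, 0, 0]]
    - [[0.02, 0, 0.018], [0, 0, 0]]
    - [[0.02, 0, 0.022], [0, 0, 0]]
    - [[0.02, 0, 0.022], [0, 0, 0]]
    - [[0.02, 0, 0.022], [0, 0, 0]]
    - [[0.02, 0, 0.026], [0, 0, 0]]
    - [[0.02, 0, 0.028], [0, 0, 0]]
    - [[0.02, 0, 0.028], [0, 0, 0]]
    - [[0.012, 0, 0.022], [0, 0, 0]]
    - [[0.005, 0.01, 0.014], [0, 0, 0]]
    - [[0, 0.02, 0], [0, 0, 0]]
    - [[0, 0.02, 0], [0, 0, 0]]
    - [[0, 0.018, 0], [0, 0, 0]]
    - [[0, 0.01, 0], [0, 0, 0]]
    - [[0, 0.006, 0], [0, 0, 0]]
    - [[0, 0, 0], [0, 0, 0]]
    - [[0, 0, 0], [0, 0, 0]]

```text
t: 17.68
eef_pos: [0.6278, 0.1966, 0.0433]
tool_rot: [-0.707, 0.707, -0.0, -0.0]
contact_force: [-0.6, -0.4, -1.0]
gripper_width: 0.505
```

```bash
python3 -c "
from h import *
go([.6286,.1975,.031],0)"
```

```text
t 17.68 p [0.6278 0.1966 0.0433] jaw deg 0.0 q7 -0.09 w 0.505 F [-0.6 -0.4 -1. ]
shift tool [0.0009 0.0123 0.0009]
rotvec [ 0.01  0.   -0.01]
```

Call:
play_rows:
  increments:
    - [[0.001, 0.003, 0.001], [0, 0, 0]]
    - [[0, 0.003, 0], [0, 0, 0]]
    - [[0, 0.002, 0], [0, 0, 0]]
    - [[0, 0.002, 0], [0, 0, 0]]
    - [[0, 0.001, 0], [0, 0, 0]]
    - [[0, 0.001, 0], [0, 0, 0]]
    - [[0, 0.001, 0], [0, 0, 0]]
    - [[0, 0, 0], [0, 0, 0]]
    - [[0, 0, 0], [0, 0, 0]]

```text
t: 18.43
eef_pos: [0.6288, 0.1982, 0.0312]
tool_rot: [0.707, -0.707, -0.0, 0.0]
contact_force: [-1.3, -0.8, 4.6]
gripper_width: 0.505
```

```bash
python3 -c "
from h import *
go([.6286,.1975,.031],0)"
```

```text
t 18.43 p [0.6288 0.1982 0.0312] jaw deg 0.03 q7 -0.08 w 0.505 F [-1.3 -0.8  4.6]
shift tool [-0.0002  0.0002 -0.0007]
rotvec [-0.04  0.03 -0.  ]
```

Contact with the floor is light, so I'll release.

Call:
play_rows:
  increments:
    - [[0, 0, 0], [0, 0, 0]]
    - [[0, 0, 0], [0, 0, 0]]
    - [[0, 0, 0], [0, 0, 0]]
    - [[0, 0, 0], [0, 0, 0]]
    - [[0, 0, 0], [0, 0, 0]]
    - [[0, 0, 0], [0, 0, 0]]
    - [[0, -0.005, 0], [0, 0, 0]]
    - [[0, -0.015, 0], [0, 0, 0]]
    - [[0, -0.025, 0], [0, 0, 0]]
    - [[0, -0.03, 0], [0, 0, 0]]
    - [[0, -0.03, 0], [0, 0, 0]]
    - [[-0.015, -0.01, 0.008], [0, 0, 0]]
    - [[-0.03, 0, 0.014], [0, 0, 0]]
    - [[-0.03, 0, 0.014], [0, 0, 0]]
    - [[-0.03, 0, 0.014], [0, 0, 0]]
    - [[-0.025, 0, 0.012], [0, 0, 0]]
    - [[-0.015, 0, 0.007], [0, 0, 0]]
    - [[-0.008, 0, 0.004], [0, 0, 0]]
    - [[0, 0, 0], [0, 0, 0]]
    - [[0, 0, 0], [0, 0, 0]]
  gripper: 0.07

```text
t: 20.1
eef_pos: [0.4766, 0.2709, 0.1462]
tool_rot: [0.707, -0.707, -0.001, -0.0]
contact_force: [-0.1, -0.0, -0.5]
gripper_width: 0.821
```

```bash
python3 -c "
from h import *
go([.4755,.271,.028],0);c=read_camera('scene')
A=cloud(c).reshape(-1,3)
P=A[(abs(A[:,0]-.6286)<.04)&(abs(A[:,1]-.1975)<.04)&(A[:,2]>.05)&(A[:,2]<.1)]
print(cv2.minEnclosingCircle(P[:,:2].astype(np.float32)),P[:,2].max())"
```

```text
t 20.1 p [0.4766 0.2709 0.1462] jaw deg 0.03 q7 -0.39 w 0.821 F [-0.1 -0.  -0.5]
shift tool [-0.0013  0.1182  0.    ]
rotvec [-0.04  0.03  0.09]
((0.627397358417511, 0.19775237143039703), 0.022825812920928) 0.08541272845156225
```

Call:
play_rows:
  increments:
    - [[-0.001, 0.012, 0], [0, 0, 0]]
    - [[0, 0.02, 0], [0, 0, 0]]
    - [[0, 0.022, 0], [0, 0, 0]]
    - [[0, 0.022, 0], [0, 0, 0]]
    - [[0, 0.02, 0], [0, 0, 0]]
    - [[0, 0.015, 0], [0, 0, 0]]
    - [[0, 0.007, 0], [0, 0, 0]]
    - [[0, 0, 0], [0, 0, 0]]
    - [[0, 0, 0], [0, 0, 0]]
  gripper: 0.08

```text
t: 20.9
eef_pos: [0.4758, 0.2703, 0.0275]
tool_rot: [-0.707, 0.707, -0.0, 0.001]
contact_force: [-0.3, 0.3, -0.1]
gripper_width: 0.939
```

Call:
play_rows:
  increments:
    - [[0, 0, 0], [0, 0, 0]]
    - [[0, 0, 0], [0, 0, 0]]
    - [[0, 0, 0], [0, 0, 0]]
    - [[0, 0, 0], [0, 0, 0]]
    - [[0, 0, 0], [0, 0, 0]]
    - [[0, 0, 0], [0, 0, 0]]
    - [[0, 0, 0], [0, 0, 0]]
    - [[0, 0, 0], [0, 0, 0]]
    - [[0, 0, 0], [0, 0, 0]]
  gripper: 0.035

```text
t: 21.65
eef_pos: [0.4749, 0.2714, 0.0283]
tool_rot: [0.707, -0.707, -0.001, 0.0]
contact_force: [-1.2, -0.4, 6.3]
gripper_width: 0.508
```

Call:
play_rows:
  increments:
    - [[0, -0.006, 0], [0, 0, 0]]
    - [[0, -0.012, 0], [0, 0, 0]]
    - [[0, -0.02, 0], [0, 0, 0]]
    - [[0, -0.022, 0], [0, 0, 0]]
    - [[0, -0.02, 0], [0, 0, 0]]
    - [[0, -0.02, 0], [0, 0, 0]]
    - [[0, 0, 0], [0, 0, 0]]
    - [[0, 0, 0], [0, 0, 0]]

```text
t: 22.32
eef_pos: [0.4753, 0.2715, 0.1289]
tool_rot: [0.708, -0.706, -0.001, -0.001]
contact_force: [-0.5, 0.0, -2.2]
gripper_width: 0.508
```

```bash
python3 -c "
from h import *
go([.6286,.27,.031],0);c=read_camera('scene')
A=cloud(c).reshape(-1,3);p=tool()[0]
P=A[(np.hypot(A[:,0]-p[0],A[:,1]-p[1])<.03)&(A[:,2]>.02)&(A[:,2]<.2)]
print(np.percentile(P[:,2],[0,2,10,50]))"
```

```text
t 22.32 p [0.4753 0.2715 0.1289] jaw deg 0.04 q7 -0.38 w 0.508 F [-0.5  0.  -2.2]
shift tool [ 0.153   0.0982 -0.0018]
rotvec [-0.12  0.05  0.13]
[0.09950162 0.10214306 0.10546302 0.13370776]
```

Call:
play_rows:
  increments:
    - [[0.01, 0, 0], [0, 0, 0]]
    - [[0.02, 0, 0], [0, 0, 0]]
    - [[0.028, 0, 0], [0, 0, 0]]
    - [[0.03, 0, -0.001], [0, 0, 0]]
    - [[0.03, 0, -0.001], [0, 0, 0]]
    - [[0.022, 0, 0], [0, 0, 0]]
    - [[0.01, 0, 0], [0, 0, 0]]
    - [[0.003, 0.01, 0], [0, 0, 0]]
    - [[0, 0.02, 0], [0, 0, 0]]
    - [[0, 0.02, 0], [0, 0, 0]]
    - [[0, 0.018, 0], [0, 0, 0]]
    - [[0, 0.01, 0], [0, 0, 0]]
    - [[0, 0.006, 0], [0, 0, 0]]
    - [[0, 0, 0], [0, 0, 0]]
    - [[0, 0, 0], [0, 0, 0]]

```text
t: 23.62
eef_pos: [0.6277, 0.2691, 0.0435]
tool_rot: [-0.707, 0.707, 0.0, -0.0]
contact_force: [0.4, -0.1, -1.6]
gripper_width: 0.513
```

Call:
play_rows:
  increments:
    - [[0, 0.003, 0], [0, 0, 0]]
    - [[0, 0.003, 0], [0, 0, 0]]
    - [[0, 0.002, 0], [0, 0, 0]]
    - [[0, 0.002, 0], [0, 0, 0]]
    - [[0, 0.001, 0], [0, 0, 0]]
    - [[0, 0.001, 0], [0, 0, 0]]
    - [[0, 0.001, 0], [0, 0, 0]]
    - [[0, 0, 0], [0, 0, 0]]
    - [[0, 0, 0], [0, 0, 0]]

```text
t: 24.37
eef_pos: [0.6277, 0.2691, 0.0314]
tool_rot: [0.707, -0.707, -0.0, 0.0]
contact_force: [-3.2, -0.8, 6.0]
gripper_width: 0.506
```

Call:
play_rows:
  increments:
    - [[0, 0, 0], [0, 0, 0]]
    - [[0, 0, 0], [0, 0, 0]]
    - [[0, 0, 0], [0, 0, 0]]
    - [[0, 0, 0], [0, 0, 0]]
    - [[0, 0, 0], [0, 0, 0]]
    - [[0, 0, 0], [0, 0, 0]]
    - [[0, -0.005, 0], [0, 0, 0]]
    - [[0, -0.015, 0], [0, 0, 0]]
    - [[0, -0.025, 0], [0, 0, 0]]
    - [[0, -0.03, 0], [0, 0, 0]]
    - [[0, -0.03, 0], [0, 0, 0]]
    - [[0, -0.03, 0], [0, 0, 0]]
    - [[0, -0.015, -0.01], [0, 0, 0]]
    - [[-0.005, 0, -0.02], [0, 0, 0]]
    - [[-0.005, 0, -0.03], [0, 0, 0]]
    - [[-0.005, 0, -0.035], [0, 0, 0]]
    - [[-0.005, 0, -0.035], [0, 0, 0]]
    - [[-0.005, 0, -0.035], [0, 0, 0]]
    - [[-0.005, 0, -0.035], [0, 0, 0]]
    - [[-0.005, 0, -0.035], [0, 0, 0]]
  gripper: 0.07

```text
t: 26.03
eef_pos: [0.5921, 0.0317, 0.181]
tool_rot: [0.707, -0.707, -0.0, -0.0]
contact_force: [0.5, -0.1, 0.3]
gripper_width: 0.822
```

Call:
play_rows:
  increments:
    - [[-0.006, 0, -0.035], [0, 0, 0]]
    - [[-0.006, 0, -0.035], [0, 0, 0]]
    - [[-0.006, 0, -0.035], [0, 0, 0]]
    - [[-0.006, 0, -0.035], [0, 0, 0]]
    - [[-0.006, 0, -0.035], [0, 0, 0]]
    - [[-0.006, 0, -0.035], [0, 0, 0]]
    - [[-0.006, 0, -0.035], [0, 0, 0]]
    - [[-0.006, 0, -0.035], [0, 0, 0]]
    - [[-0.006, 0, -0.035], [0, 0, 0]]
    - [[-0.006, 0, -0.035], [0, 0, 0]]
    - [[-0.006, 0, -0.035], [0, 0, 0]]
    - [[-0.004, 0, -0.025], [0, 0, 0]]
    - [[0, 0, -0.015], [0, 0, 0]]

```text
t: 27.12
eef_pos: [0.5199, -0.396, 0.1813]
tool_rot: [-0.706, 0.708, -0.002, 0.002]
contact_force: [-0.5, -0.3, 0.3]
gripper_width: 0.82
```

```bash
python3 - <<'E'
from h import *
go([.5205,-.4209,.004],-99.5);c=read_camera('scene');save(c,'s4')
A=cloud(c).reshape(-1,3)
P=A[(abs(A[:,0]-.6286)<.04)&(abs(A[:,1]-.27)<.035)&(A[:,2]>.05)&(A[:,2]<.1)]
print(cv2.minEnclosingCircle(P[:,:2].astype(np.float32)),P[:,2].max())
for n in("top0.npz","scene0.npz"):
    A=cloud(dict(np.load(n))).reshape(-1,3);A=A[~np.isnan(A[:,0])]
    m=(A[:,0]>.455)&(A[:,0]<.65)&(abs(A[:,1]+.43)<.05)
    H=A[m&(A[:,2]>.016)&(A[:,2]<.03)];print([np.round(q,4) for q in cv2.minAreaRect(H[:,:2].astype(np.float32))],cv2.fitLine(H[:,:2].astype(np.float32),cv2.DIST_HUBER,0,.01,.01).ravel())
    B=A[m&(A[:,2]>.007)&(A[:,0]>.58)];print("bowl",B[:,:2].mean(0),len(B))
E
```

```text
t 27.12 p [ 0.5199 -0.396   0.1813] jaw deg -0.29 q7 0.84 w 0.82 F [-0.5 -0.3  0.3]
shift tool [ 0.0008  0.1773 -0.0245]
rotvec [1.200e-01 9.921e+01 9.000e-02]
((0.626328706741333, 0.26928529143333435), 0.022826820611953735) 0.08514438003584962
[array([ 0.5426, -0.4241]), array([0.0326, 0.1428]), np.float64(75.1795)] [ 0.9730331  -0.23066556  0.5207391  -0.42268717]
bowl [ 0.60796861 -0.44310669] 61
[array([ 0.5205, -0.4209]), array([0.02  , 0.0989]), np.float64(80.7193)] [ 0.9832952 -0.182018   0.5221363 -0.4197654]
bowl [ 0.60669718 -0.44100636] 80
```

View pics/s4.png

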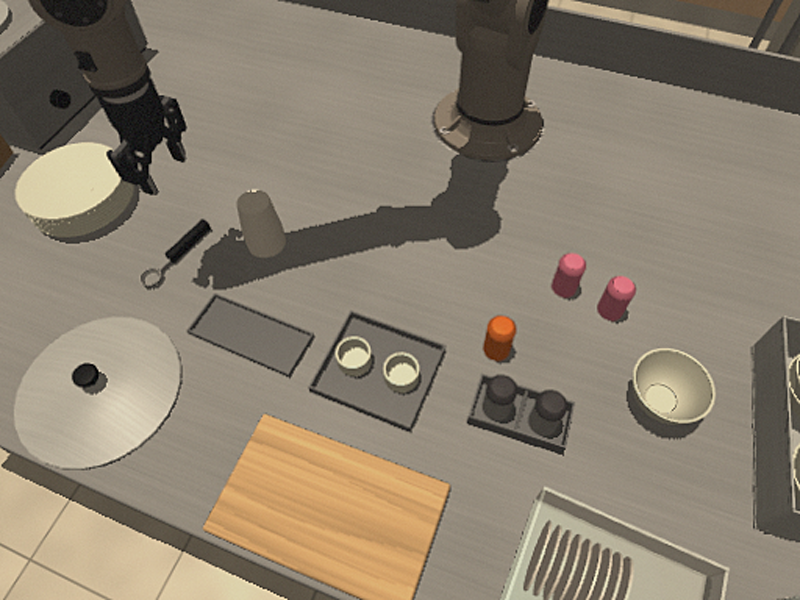

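Both shakers stand in the caddy bays at (500,400) and (549,413), and the bystanders haven't moved. Now I'll turn the tool for the spoon.

Call:
play_rows:
  increments:
    - [[0.0005, 0, -0.012], [0, 0, 0]]
    - [[0.0005, 0, -0.013], [0, 0, 0]]
    - [[0, 0, 0], [0, 6.75, 0]]
    - [[0, 0, 0], [0, 6.75, 0]]
    - [[0, 0, 0], [0, 6.75, 0]]
    - [[0, 0, 0], [0, 6.75, 0]]
    - [[0, 0, 0], [0, 6.75, 0]]
    - [[0, 0, 0], [0, 6.75, 0]]
    - [[0, 0, 0], [0, 6.75, 0]]
    - [[0, 0, 0], [0, 6.75, 0]]
    - [[0, 0, 0], [0, 6.75, 0]]
    - [[0, 0, 0], [0, 6.75, 0]]
    - [[0, 0, 0], [0, 6.75, 0]]
    - [[0, 0, 0], [0, 6.75, 0]]
    - [[0, 0, 0], [0, 6.75, 0]]
    - [[0, 0, 0], [0, 6.75, 0]]
    - [[0, 0, 0], [0, 6.7, 0]]
    - [[0, 0, 0], [0, 0, 0]]
    - [[0, 0, 0], [0, 0, 0]]
  gripper: 0.06

```text
t: 28.75
eef_pos: [0.5246, -0.4156, 0.1801]
tool_rot: [0.45, -0.45, 0.545, -0.545]
contact_force: [-0.8, 0.6, 0.1]
gripper_width: 0.703
```

```bash
python3 -c "
from h import *
go([.521,-.4213,.003],-101.5)"
```

```text
t 28.75 p [ 0.5246 -0.4156  0.1801] jaw deg -100.89 q7 -0.62 w 0.703 F [-0.8  0.6  0.1]
shift tool [ 0.0063  0.1771 -0.0024]
rotvec [0.03 0.61 0.01]
```

Call:
play_rows:
  increments:
    - [[0.003, 0.015, -0.001], [0, 0.6, 0]]
    - [[0.003, 0.025, -0.001], [0, 0, 0]]
    - [[0, 0.03, 0], [0, 0, 0]]
    - [[0, 0.03, 0], [0, 0, 0]]
    - [[0, 0.025, 0], [0, 0, 0]]
    - [[0, 0.02, 0], [0, 0, 0]]
    - [[0, 0.015, 0], [0, 0, 0]]
    - [[0, 0.01, 0], [0, 0, 0]]
    - [[0, 0.005, 0], [0, 0, 0]]
    - [[0, 0, 0], [0, 0, 0]]
    - [[0, 0, 0], [0, 0, 0]]

```text
t: 29.67
eef_pos: [0.5213, -0.4221, 0.0061]
tool_rot: [-0.446, 0.446, -0.548, 0.549]
contact_force: [0.4, -0.0, -0.6]
gripper_width: 0.705
```

```bash
python3 -c "
from h import *
go([.521,-.4213,.003],-101.5)"
```

```text
t 29.67 p [ 0.5213 -0.4221  0.0061] jaw deg -101.75 q7 -0.5 w 0.705 F [ 0.4 -0.  -0.6]
shift tool [-0.0007  0.0031 -0.0005]
rotvec [-0.06 -0.25  0.04]
```

Call:
play_rows:
  increments:
    - [[0, 0.002, 0], [0, 0, 0]]
    - [[0, 0, 0], [0, 0, 0]]
    - [[0, 0, 0], [0, 0, 0]]
    - [[0, 0, 0], [0, 0, 0]]
    - [[0, 0, 0], [0, 0, 0]]
    - [[0, 0, 0], [0, 0, 0]]
    - [[0, 0, 0], [0, 0, 0]]
    - [[0, 0, 0], [0, 0, 0]]
    - [[0, 0, 0], [0, 0, 0]]
    - [[0, 0, 0], [0, 0, 0]]
    - [[0, 0, 0], [0, 0, 0]]
  gripper: 0.01
  grip_force: 40

```text
t: 30.58
eef_pos: [0.5214, -0.4219, 0.0041]
tool_rot: [-0.446, 0.446, -0.548, 0.549]
contact_force: [0.6, 0.8, 6.0]
gripper_width: 0.197
```

Call:
play_rows:
  increments:
    - [[0, -0.006, 0], [0, 0, 0]]
    - [[0, -0.012, 0], [0, 0, 0]]
    - [[0, -0.02, 0], [0, 0, 0]]
    - [[0, -0.025, 0], [0, 0, 0]]
    - [[0, -0.03, 0], [0, 0, 0]]
    - [[0, -0.02, 0], [0, 0, 0]]
    - [[0, -0.007, 0], [0, 0, 0]]
    - [[0, 0, 0], [0, 0, 0]]
    - [[0, 0, 0], [0, 0, 0]]

```text
t: 31.33
eef_pos: [0.5209, -0.4209, 0.1228]
tool_rot: [0.446, -0.446, 0.549, -0.548]
contact_force: [-0.3, 0.6, -1.7]
gripper_width: 0.203
```

```bash
python3 - <<'E'
from h import *
go([.647,-.2525,.007],-3)
c=read_camera('scene');save(c,'s5')
A=cloud(c).reshape(-1,3);p=tool()[0]
P=A[(np.hypot(A[:,0]-p[0],A[:,1]-p[1])<.12)&(A[:,2]>.08)&(A[:,2]<.15)]
B=P[P[:,0]>p[0]+.06];print("bowl",B.min(0),B.max(0),B.mean(0),"all minz",P[:,2].min())
E
```

```text
t 31.33 p [ 0.5209 -0.4209  0.1228] jaw deg -101.76 q7 -0.59 w 0.203 F [-0.3  0.6 -1.7]
shift tool [-0.1904  0.1159  0.0892]
rotvec [-3.000e-02 -9.876e+01 -5.000e-02]
bowl [ 0.58091647 -0.45806834  0.11716467] [ 0.63064003 -0.4184793   0.13282167] [ 0.60767128 -0.44015026  0.12584831] all minz 0.08403134013575615
```

View pics/s5.png

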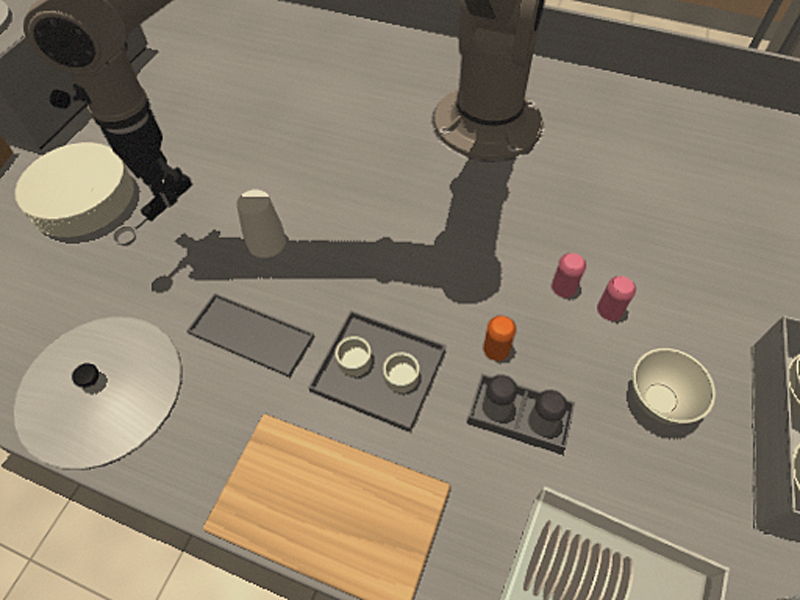

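The spoon is held level, bowl at (125,236). I'll carry it over and turn it.

Call:
play_rows:
  increments:
    - [[-0.01, -0.01, 0.004], [0, 0, 0]]
    - [[-0.02, -0.01, 0.009], [0, 0, 0]]
    - [[-0.028, 0, 0.013], [0, 0, 0]]
    - [[-0.03, 0, 0.014], [0, 0, 0]]
    - [[-0.03, 0, 0.014], [0, 0, 0]]
    - [[-0.03, 0, 0.014], [0, 0, 0]]
    - [[-0.025, 0, 0.011], [0, 0, 0]]
    - [[-0.014, 0, 0.006], [0, 0, 0]]
    - [[-0.007, 0, 0.003], [0, 0, 0]]
    - [[0, 0, 0], [0, 0, 0]]

```text
t: 32.22
eef_pos: [0.6474, -0.2477, 0.1426]
tool_rot: [0.447, -0.447, 0.548, -0.548]
contact_force: [-0.6, 0.1, -1.2]
gripper_width: 0.195
```

Call:
play_rows:
  increments:
    - [[0, 0, 0], [0, -3, 0]]
    - [[0, 0, 0], [0, -6, 0]]
    - [[0, 0, 0], [0, -6.5, 0]]
    - [[0, 0, 0], [0, -6.5, 0]]
    - [[0, 0, 0], [0, -6.5, 0]]
    - [[0, 0, 0], [0, -6.5, 0]]
    - [[0, 0, 0], [0, -6.5, 0]]
    - [[0, 0, 0], [0, -6.5, 0]]
    - [[0, 0, 0], [0, -6.5, 0]]
    - [[0, 0, 0], [0, -6.5, 0]]
    - [[0, 0, 0], [0, -6.5, 0]]
    - [[0, 0, 0], [0, -6.5, 0]]
    - [[0, 0, 0], [0, -6.5, 0]]
    - [[0, 0, 0], [0, -6.5, 0]]
    - [[0, 0, 0], [0, -6.5, 0]]
    - [[0, 0, 0], [0, -5.5, 0]]
    - [[0, 0, 0], [0, 0, 0]]
    - [[0, 0, 0], [0, 0, 0]]
    - [[0, 0, 0], [0, 0, 0]]

```text
t: 33.8
eef_pos: [0.6456, -0.2511, 0.1433]
tool_rot: [-0.707, 0.707, -0.019, 0.019]
contact_force: [0.6, -0.3, -1.3]
gripper_width: 0.198
```

```bash
python3 - <<'E'
from h import *
go([.647,-.2495,.0075],-2.5)
c=read_camera('scene')
A=cloud(c).reshape(-1,3);p=tool()[0]
P=A[(np.hypot(A[:,0]-p[0],A[:,1]-p[1])<.13)&(A[:,2]>.1)&(A[:,2]<.16)]
B=P[P[:,1]>p[1]+.07];print("bowl",B.min(0),B.max(0),B.mean(0),len(B))
H=P[(P[:,1]<p[1]-.02)&(P[:,2]<.155)];print("handle",H.min(0),H.max(0),len(H))
E
```

```text
t 33.8 p [ 0.6456 -0.2511  0.1433] jaw deg -3.06 q7 0.55 w 0.198 F [ 0.6 -0.3 -1.3]
shift tool [0.0013 0.1358 0.0017]
rotvec [ 0.03 -0.56 -0.03]
bowl [ 0.63181591 -0.18001622  0.1384349 ] [ 0.67074075 -0.13842531  0.1525865 ] [ 0.65032501 -0.1600833   0.14507279] 219
handle [ 0.65259043 -0.29356365  0.15431105] [ 0.65259043 -0.29356365  0.15431105] 1
```

Call:
play_rows:
  increments:
    - [[0.001, 0.012, 0.0015], [0, 0, 0]]
    - [[0, 0.022, 0], [0, 0, 0]]
    - [[0, 0.025, 0], [0, 0, 0]]
    - [[0, 0.025, 0], [0, 0, 0]]
    - [[0, 0.02, 0], [0, 0, 0]]
    - [[0, 0.012, 0], [0, 0, 0]]
    - [[0, 0.006, 0], [0, 0, 0]]
    - [[0, 0.003, 0], [0, 0, 0]]
    - [[0, 0.003, 0], [0, 0, 0]]
    - [[0, 0.002, 0], [0, 0, 0]]
    - [[0, 0.002, 0], [0, 0, 0]]
    - [[0, 0.001, 0], [0, 0, 0]]
    - [[0, 0.001, 0], [0, 0, 0]]
    - [[0, 0.001, 0], [0, 0, 0]]
    - [[0, 0, 0], [0, 0, 0]]
    - [[0, 0, 0], [0, 0, 0]]

```text
t: 35.18
eef_pos: [0.6478, -0.248, 0.0084]
tool_rot: [0.707, -0.707, 0.017, -0.017]
contact_force: [0.8, 0.0, -1.9]
gripper_width: 0.203
```

```bash
python3 - <<'E'
from h import *
go([.647,-.2495,.0075],-2.5)
E
```

```text
t 35.18 p [ 0.6478 -0.248   0.0084] jaw deg -2.77 q7 0.61 w 0.203 F [ 0.8  0.  -1.9]
shift tool [-0.0007  0.0009 -0.0015]
rotvec [-0.   -0.27  0.  ]
```

Nothing is touching yet, so I'll go down about 1.5 mm more, then release to a narrow opening and retreat.

Call:
play_rows:
  increments:
    - [[-0.0005, 0.0005, -0.001], [0, 0, 0]]
    - [[0, 0.0005, 0], [0, 0, 0]]
    - [[0, 0.0005, 0], [0, 0, 0]]
    - [[0, 0, 0], [0, 0, 0]]
    - [[0, 0, 0], [0, 0, 0]]

```text
t: 35.6
eef_pos: [0.6472, -0.2493, 0.0071]
tool_rot: [-0.707, 0.707, -0.017, 0.017]
contact_force: [-2.7, 0.3, 2.7]
gripper_width: 0.2
```

Call:
play_rows:
  increments:
    - [[0, 0, 0], [0, 0, 0]]
    - [[0, 0, 0], [0, 0, 0]]
    - [[0, 0, 0], [0, 0, 0]]
    - [[0, 0, 0], [0, 0, 0]]
    - [[0, 0, 0], [0, 0, 0]]
    - [[0, -0.005, 0], [0, 0, 0]]
    - [[0, -0.015, 0], [0, 0, 0]]
    - [[0, -0.025, 0], [0, 0, 0]]
    - [[0, -0.03, 0], [0, 0, 0]]
    - [[0, -0.03, 0], [0, 0, 0]]
    - [[0, -0.03, 0], [0, 0, 0]]
    - [[0, -0.03, 0], [0, 0, 0]]
    - [[-0.02, -0.02, -0.02], [0, 0, 0]]
    - [[-0.02, 0, -0.03], [0, 0, 0]]
    - [[-0.02, 0, -0.03], [0, 0, 0]]
    - [[-0.02, 0, -0.03], [0, 0, 0]]
    - [[-0.02, 0, -0.03], [0, 0, 0]]
    - [[0, 0, -0.02], [0, 0, 0]]
    - [[0, 0, 0], [0, 0, 0]]
    - [[0, 0, 0], [0, 0, 0]]
  gripper: 0.035

```text
t: 37.27
eef_pos: [0.5389, -0.4056, 0.1932]
tool_rot: [-0.707, 0.707, -0.018, 0.019]
contact_force: [-0.7, -0.0, 0.9]
gripper_width: 0.411
```

```bash
python3 - <<'E'
from h import *
go()
for n in('scene','top'):
    c=read_camera(n);save(c,'end_'+n);A=cloud(c).reshape(-1,3);A=A[~np.isnan(A[:,0])]
    for nm,x,y,r,z0,z1 in(("ramA",.633,.043,.038,.026,.06),("ramB",.633,-.035,.038,.026,.06),("sh1",.6286,.1975,.033,.05,.1),("sh2",.6286,.27,.033,.05,.1),("cups",.465,-.289,.045,.067,.122),("bowl",.5265,.434,.075,.036,.066)):
        P=A[(np.hypot(A[:,0]-x,A[:,1]-y)<r)&(A[:,2]>z0)&(A[:,2]<z1)]
        print(n,nm,np.round(cv2.minEnclosingCircle(P[:,:2].astype(np.float32))[0],4),P[:,2].max().round(3))
    m=(abs(A[:,0]-.648)<.05)&(abs(A[:,1]+.22)<.105)
    H=A[m&(A[:,2]>.018)&(A[:,2]<.04)];print("handle",[np.round(q,4) for q in cv2.minAreaRect(H[:,:2].astype(np.float32))],H[:,2].max())
    B=A[m&(A[:,2]>.0095)&(abs(A[:,0]-.651)<.025)&(A[:,1]>-.185)&(A[:,1]<-.13)];print("bowl",B.min(0),B.max(0))
E
```

```text
t 37.27 p [ 0.5389 -0.4056  0.1932] jaw deg -2.94 q7 0.8 w 0.411 F [-0.7 -0.   0.9]
scene ramA [0.6335 0.0451] 0.039
scene ramB [ 0.6339 -0.0358] 0.041
scene sh1 [0.627  0.1986] 0.085
scene sh2 [0.6266 0.2692] 0.084
scene cups [ 0.4665 -0.2886] 0.115
scene bowl [0.5266 0.4338] 0.063
handle [array([ 0.6507, -0.2249]), array([0.1567, 0.02  ]), np.float64(84.6867)] 0.02943541302884006
bowl [ 0.63426419 -0.18489787  0.0095456 ] [ 0.67089562 -0.13720142  0.01817232]
top ramA [0.6317 0.0437] 0.043
top ramB [ 0.6325 -0.0376] 0.044
top sh1 [0.6276 0.195 ] 0.087
top sh2 [0.6256 0.268 ] 0.086
top cups [ 0.4637 -0.2893] 0.118
top bowl [0.5279 0.4327] 0.065
handle [array([ 0.6524, -0.2207]), array([0.1592, 0.0265]), np.float64(87.1192)] 0.03236999903921408
bowl [ 0.6332948  -0.18310518  0.00993788] [ 0.67025748 -0.13802884  0.0192974 ]
```

View pics/end_scene.png

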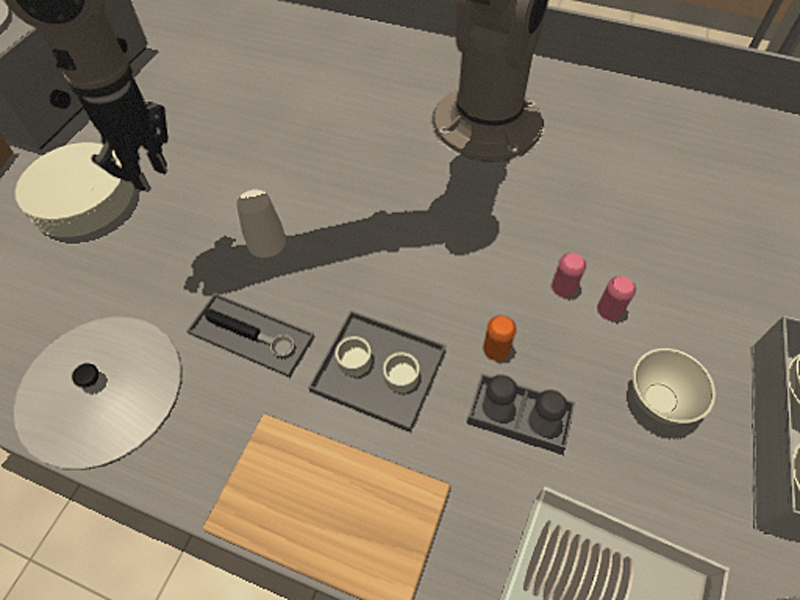

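The spoon lies lengthwise in the rest from (210,315) to (285,345), and everything else is in place and undisturbed. I'm handing it in.

```bash
python3 -c "
from station import hand_in
print(hand_in())"
```

```text
the job is handed in; nothing more can be done
None
```

The counter is tidied and the job is handed in, at about 37 s of the 128 s allowed. I placed things in the order asked: ramekins, shakers, then the spoon.

- **Ramekins:** both stand upright, side by side on the tray floor, about 80 mm apart centre to centre.
- **Shakers:** one stands upright near the middle of each caddy bay.
- **Spoon:** it lies flat and lengthwise in the rest, bowl towards +y, with roughly 12 mm to spare at each end by the camera measurements.
- **Bystanders:** the bowl and cup stack measured within about 1.5 mm of where they started, which is inside the camera error. The orange and pink look-alikes look untouched in the last picture.
- **Forces:** wrist forces read at the end of each move stayed around 10 N, and the gripper was clear of everything at hand-in.

No check failed. The two cameras differed by up to about 4 mm on some positions, and the top camera read heights about 3–4 mm high. The final handle-angle fits were 84.7° and 87.1°, but I think the fit also picked up part of the spoon bowl, so I relied on the picture for the spoon.

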